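Vent and unlatch a bench pressure filter holder

ROBOT

A 6-joint arm with a two-finger parallel gripper is mounted at the origin on a cart in front of the work surface, level with it; the furniture and walls round the work are solid. World frame = base frame: x ahead of the robot, y to its left, z up, the work surface at z = 0. Lengths are in m, angles in rad, forces in N, time in s.
With the tool pointing down it reaches from about 0.35 to 0.775 m from the base axis. Payload 7.3 kg.
Tool frame: the origin (TCP) lies at the very end of the fingers, on their centre line; the grasp point (between the pads) lies 19 mm behind it (robot.tcp_to_grasp is the distance from the TCP to the grasp point, in m); z points along the fingers, y is the direction in which the jaws open and shut (so a half turn about z gives the same grasp; the last joint's range is limited). The gripper opens to 92 mm and grips with 3 to 60 N. Pads are 19 mm wide; open, the fingers measure 130 mm over their backs; the gripper's body (75 mm by 190 mm) begins 47 mm behind the grasp point.
Start: joints at [-1.315, 0.342, 1.524, -0, 1.275, -0.146], TCP at [0.205, -0.483, 0.227] pointing down, gripper open.
Joint ranges: [-2.53, 2.53], [-0.77, 2.02], [0.04, 2.7], [-1, 4.14], [0.28, 2.66], [-3.11, 3.11]. Speed limits (rad/s): [2.57, 2.57, 3.14, 3.14, 3.14, 3.14].

INTERFACE

Orientations are given as [roll, pitch, yaw] about the fixed x, y, z axes, in that order (R = Rz(yaw) Ry(pitch) Rx(roll)).
In Python, from cell import robot gives the robot as it stands.
- The arm moves only by the tool arm_command, never from a script. Its argument "motion" is a list that holds one entry, the list of rows, each a list of 7 numbers: the turn, a rotation vector about the tool's x, y, z in units of 90 degrees (1.0 is 90 degrees), then the shift along the tool's x, y, z in units of 30 cm (1.0 is 30 cm), then the opening, from -1 (shut) to 1 (fully open). In form: [[[wx, wy, wz, tx, ty, tz, grip], ...]]. A call has 1 to 8 rows; each row is the pose to reach, as a shift and turn from the pose commanded when the call began, along the tool's axes at that moment; what a row does not reach only later rows make up. A row lasts 1/10 s, in which the tool goes at most 50 mm and 8.59 degrees, less where a joint would pass 70% of its speed; a pose out of reach is approached as far as the arm can. A call with a number of a shift or a turn outside -1 to 1 is refused whole. A call with a gripper value outside its range is refused whole. The fingers move at their own pace and stop on an object; "grip_force" is the grip in N (left out, the last holds). Time passes only in rows, so rows that repeat a pose let the fingers close. It gives the time, the measured TCP pose, the force and the opening at its end, in the units of the state.
- robot.observe(): the state, without advancing time (a new reading comes with each control period).
- robot.read_camera(name): name is "scene" or "side" or "wrist"; returns a dict with "image" (384x512x3 uint8, red, green, blue), "z_map" (384x512 float32, m along the optical axis (not along the pixel's ray), 0 where there is no reading), "fov_y" (degrees; the focal length in pixels is half the picture's height over the tangent of half this angle, whatever the lens; pixels are square), "cx", "cy" (the principal point, pixels), "cam_to_world" (4x4, takes a point from camera to world coordinates). Camera axes: x right, y down, z forward; pixel columns grow to the right and rows downward; lengths in m; the calibration is good to about 2 mm. A picture is of the moment at which its call begins.
- robot.hand_in(): hands the job in, once; it reports no verdict.
The state is a dict: "time": time; "qpos": joint angles; "qvel": joint speeds; "joint_efforts": joint torques, N m; "tool_pos": TCP position; "tool_rot": TCP orientation; "contact_force": force on the tool from outside, world axes, zero at the start; "torque": the same for the moment, N m; "opening": finger opening in m.
Only numpy, scipy, OpenCV 4.12 (cv2) and the standard library are available. Lean on these libraries where they do the work, as an engineer would, in place of code of your own. Each camera call takes 0.05 s, during which the arm holds its last target.

TASK

The filtration run is over; get the pressure filter holder ready to open. Turn its pressure cap anticlockwise to the first stop and let it vent there for a moment without pressing it, then press the cap down and turn it on past the stop so that it springs up and frees the swing bar. Then push the bar's free end round about its pin, off the lid, until the bar rests against its padded stop - ease it home, do not ram it - and leave the lid seated and the other things on the bench where they are.

Things in the scene. Friction and masses are not known exactly. Their poses are not given: they have to be found in the camera images.
- cap_grip (a point): Middle of the grip rib (40 long, 12 thick, 16 high, mm) on the pressure cap, a dark knurled disc 52 mm across standing on the swing bar 124 mm from its pin. The point lies on the cap's axis, 8 mm below the rib's top and 8 mm above the disc's top face; x runs along the rib, y across it, z up. The rib's top is about 137 mm above the bench when locked.
- vent_cap (a joint): Turning angle of the pressure cap relative to the bar, rad, growing anticlockwise from above. It starts at 0 to 0.3; the first stop is at about 0.7. Only pressed down does it go past (ease off the stop a little before pressing, or it binds); from about 1.25 it is released (hard end at 1.4). Turning takes about 0.1 N m; at the first stop it goes no further.
- cap_stem (a joint): Height of the cap above its locked height, m: 0 locked, -0.006 pressed fully down (a spring resists with 8 to 10 N), +0.008 sprung up once released and let go. The stem under the cap locks the bar; sprung up, it is clear of its port and the bar can swing.
- bar_pin (a point): Centre of the swing bar's vertical pivot pin, at the bar's mid-height, on the filter holder (stainless pot 100 mm across on a 150 x 190 x 14 mm aluminium base plate, fixed to the bench). Axes are the holder's: the closed bar runs from the pin along -y across the lid and opens anticlockwise from above, its free end moving first along +x.
- bar_end (a point): Point in the bar's free tail, 182 mm from the pin, on the centre line at mid-height (96 mm above the bench). The bar is 12 mm thick; the tail is 20 mm wide, ends 18 mm beyond this point, and the cap's disc begins 32 mm inward of it. x: across the bar, the way it opens; -y: along the bar to its free end. Pivot friction resists with 4 to 5 N here and holds the bar where it is left.
- bar_face (a point): Point on the bar's leading side face, 80 mm from the pin along the bar and 13 mm off its centre line, at mid-height: here the bar meets the stop pad. Axes as for bar_end.
- stop_pad (a point): Tip of the domed rubber pad (14 mm across) of the stop screw; the pad faces along its -y. Axes are the holder's. The screw's reach is set differently each time: the bar meets the pad after opening by about 1.45 to 1.7 rad.
- lid_center (a point): Centre of the loose steel lid (92 mm across, 14 mm high at its middle boss, a small fitting beside it 25 mm) that lies on the pot under the bar; it must stay seated.
- petri_center (a point): Centre of a petri dish (84 mm across) standing on the bench: a bystander.
- tweezers_center (a point): Middle of the steel tweezers (122 mm long) lying on the bench: a bystander.
- bottle_center (a point): Centre, half-way up, of a small reagent bottle (46 mm across, 85 mm high): a bystander.
- stop_screw: The stop screw itself, held by a 104 mm high aluminium post behind the pin; its origin is the pad's tip, its axes are the holder's. It is stiff and not to be turned or moved.

How it is judged:
On the way, in this order (a step that is already met when the one before it is completed fails the run):
1. the cap is turned to its first stop and rests there, not pressed down (value of joint vent_cap between 0.6 and 0.8 rad and value of joint cap_stem above -0.003 m), for 0.3 s.
2. at the stop, the cap is pressed down (value of joint cap_stem below -0.004 m and value of joint vent_cap below 1 rad), for 0.1 s.
3. the cap is pressed, turned past the stop and has sprung up (value of joint vent_cap above 1 rad and value of joint cap_stem above 0.005 m), for 0.2 s.
4. the bar is swung against its stop (y of bar_face in the frame of stop_pad above -0.002 m), for 0.2 s.
At the end, for the whole second after the job is handed in: The bar rests against the stop pad (gap at the pad under 2 mm), the cap is sprung up (over 5 mm above its locked height) and the lid is still seated (within 6 mm of where it was) (y of bar_face in the frame of stop_pad above -0.002 m and value of joint cap_stem above 0.005 m and distance of lid_center from where it was at the start of the episode below 0.006 m); the robot touches nothing.
It fails at once if the bar is rammed against its stop (over 70 N at the pad, about 35 N at the bar's end) (contact force between stop_screw and anything else above 70 N).
It fails at once if the lid is shifted or lifted (distance of lid_center from where it was at the start of the episode above 0.01 m).
It fails at once if a bystander is disturbed (distance of any of petri_center, tweezers_center, bottle_center from where it was at the start of the episode above 0.015 m).
It also fails if it takes over 64 s, if anything falls off the work surface, if the arm or the gripper's body presses on something with over 40 N, if the wrist force passes 120 N, or if a joint passes its speed limit or range.

## Working session

There is one attempt and no reset: what is moved stays moved. The work goes in short steps, Python scripts to look and compute and a tool call to move; the robot and the scene stay as the last step left them, time stands still between calls to the robot, and variables do not carry over. Pictures are saved under pics/ and viewed, and the job is handed in when it is done.

Besides the shell and the picture viewer there is one more tool, called after "Emit:" as name(argument=value, ...), one argument or row to a line, values as JSON. arm_command: Moves the arm, as the interface text tells. Its arguments: {"type":"object","properties":{"motion":{"type":"array"},"grip_force":{"type":"number"}},"required":["motion"]}

```bash
ls; mkdir -p pics
python3 - <<'E'
from cell import robot
import cv2,numpy as np
print(robot.observe())
for n in ["scene","side","wrist"]:
    d=robot.read_camera(n); cv2.imwrite(f"pics/{n}0.png",d["image"][:,:,::-1]); np.savez(f"pics/{n}0.npz",**d)
    print(n,d["fov_y"],d["cx"],d["cy"],np.round(d["cam_to_world"],3).tolist())
E
```

```text
pics
{'time': 0.0, 'qpos': array([-1.31501815e+00,  3.42731086e-01,  1.52501504e+00, -1.63901246e-05,
        1.27538368e+00, -1.46027564e-01]), 'qvel': array([ 6.69747556e-05, -1.21769848e-03, -1.96421366e-03,  6.05075542e-04,
       -7.14572099e-04,  1.71859902e-03]), 'joint_efforts': array([-1.55068297e-03, -4.31246459e+01, -2.44213986e+01,  7.15618883e-02,
        5.60708146e-02, -1.35777091e-04]), 'tool_pos': array([ 0.20521704, -0.48279227,  0.22604131]), 'tool_rot': array([-3.14006958e+00, -2.08163859e-04,  4.01810364e-01]), 'contact_force': array([-0.5864283 ,  0.44869851, -0.04562348]), 'torque': array([ 0.02072309,  0.00979353, -0.00366359]), 'opening': 0.09145900250128366}
scene 55.48718350494625 260.4935988020998 194.91809669146292 [[-0.825, -0.416, 0.383, 0.265], [-0.565, 0.597, -0.569, 0.415], [0.009, -0.686, -0.728, 0.715], [0.0, 0.0, 0.0, 1.0]]
side 47.736487114855194 250.30972877686443 190.69159368418104 [[0.966, -0.159, 0.205, 0.378], [-0.258, -0.542, 0.8, -0.884], [-0.016, -0.825, -0.564, 0.67], [0.0, 0.0, 0.0, 1.0]]
wrist 69.51661026490729 254.90723096527728 192.16608616085503 [[0.391, -0.886, -0.252, 0.274], [-0.921, -0.376, -0.106, -0.455], [-0.001, 0.273, -0.962, 0.384], [0.0, 0.0, 0.0, 1.0]]
```

View pics/scene0.png

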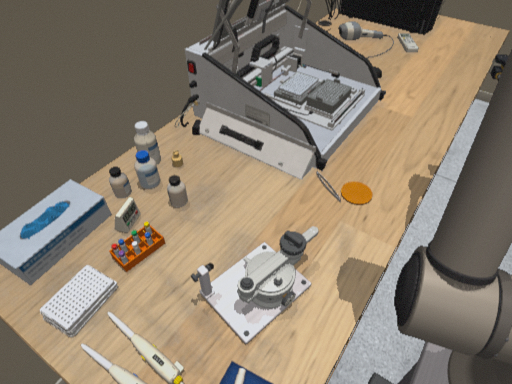

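View pics/side0.png

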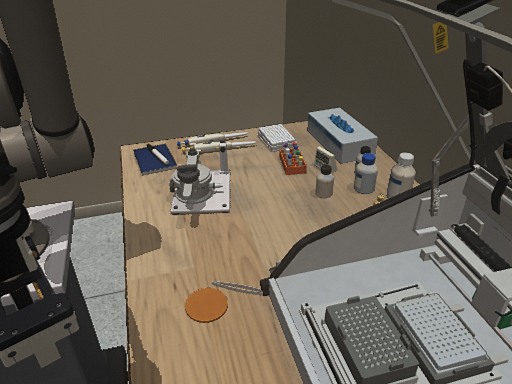

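View pics/wrist0.png

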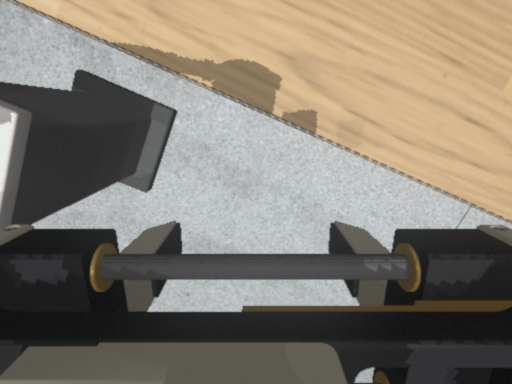

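The scene view shows the filter holder around (262,285): cap at (293,243), bar tail at (312,234), pin knob at (246,285) and stop post at (205,278). The petri dish is at (356,193), the tweezers at (328,186), and the nearest bottle at (177,190). Next I'll enlarge the holder.

```bash
cat > h.py <<'E'
import numpy as np,cv2
def load(f): return dict(np.load(f))
def foc(d): return d["image"].shape[0]/2/np.tan(np.radians(d["fov_y"]/2))
def pts(d):
    z=d["z_map"];v,u=np.indices(z.shape);f=foc(d)
    P=np.stack([(u-d["cx"])/f*z,(v-d["cy"])/f*z,z],-1)
    T=d["cam_to_world"];W=P@T[:3,:3].T+T[:3,3];W[z==0]=np.nan;return W
def ray(d,u,v,zp):
    T=d["cam_to_world"];r=T[:3,:3]@np.array([(u-d["cx"])/foc(d),(v-d["cy"])/foc(d),1]);o=T[:3,3]
    return o+r*(zp-o[2])/r[2]
def proj(d,p):
    T=d["cam_to_world"];c=T[:3,:3].T@(np.array(p)-T[:3,3]);return foc(d)*c[:2]/c[2]+[d["cx"],d["cy"]]
E
python3 - <<'E'
from h import *
s=load("pics/scene0.npz");t=load("pics/side0.npz")
cv2.imwrite("pics/sc1.png",cv2.resize(s["image"][215:345,180:330,::-1],None,fx=5,fy=4.6,interpolation=cv2.INTER_CUBIC) if 0 else cv2.resize(s["image"][215:335,180:330,::-1],None,fx=5,fy=5,interpolation=cv2.INTER_CUBIC))
cv2.imwrite("pics/si1.png",cv2.resize(t["image"][130:220,130:250,::-1],None,fx=6,fy=6,interpolation=cv2.INTER_CUBIC))
W=pts(s)
for u,v in [(293,238),(312,234),(246,285),(205,278),(262,280),(356,193),(177,190),(328,186)]: print(u,v,W[v,u].round(3))
W=pts(t)
for u,v in [(188,172),(223,150),(206,305),(325,180)]: print(u,v,W[v,u].round(3))
E
```

```text
293 238 [0.45  0.024 0.14 ]
312 234 [ 0.435 -0.033  0.102]
246 285 [0.476 0.146 0.11 ]
205 278 [0.559 0.167 0.084]
262 280 [0.462 0.113 0.096]
356 193 [ 0.431 -0.292  0.007]
177 190 [0.79  0.007 0.058]
328 186 [ 0.506 -0.276  0.002]
188 172 [0.453 0.007 0.124]
223 150 [0.566 0.142 0.095]
206 305 [ 0.432 -0.303  0.006]
325 180 [ 0.798 -0.021  0.056]
```

View pics/sc1.png

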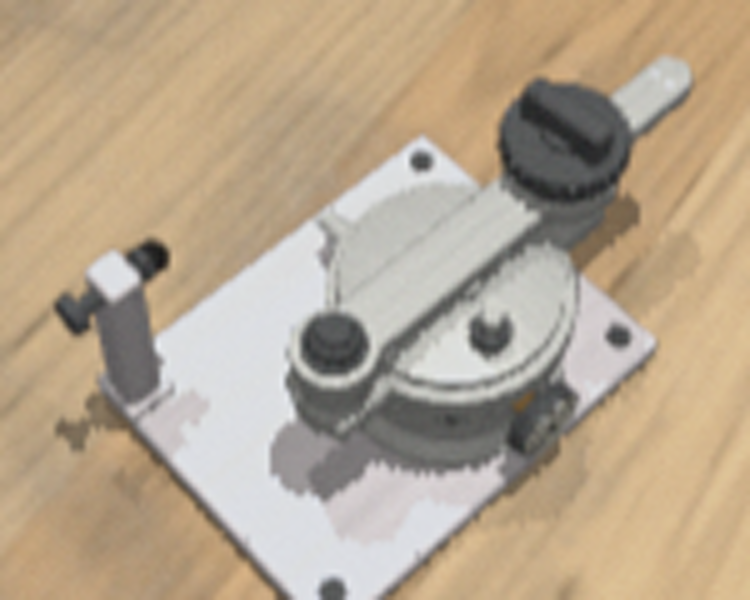

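View pics/si1.png

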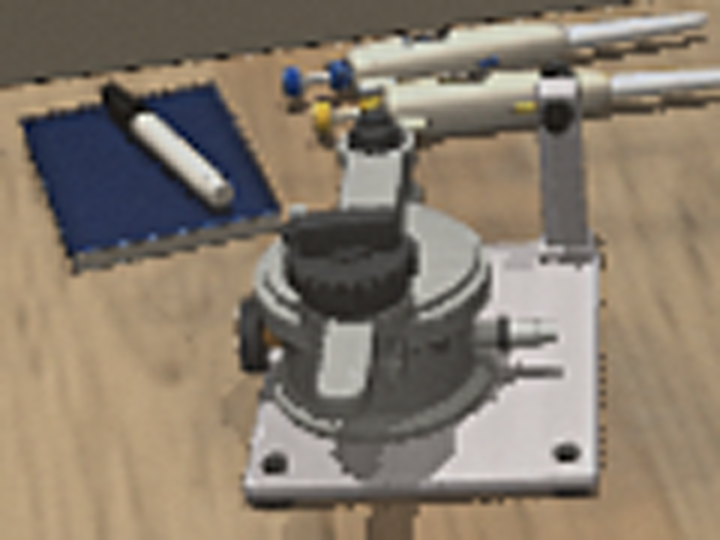

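The scene crop shows the rib from about (537,95) to (605,140) in crop pixels, the tail tip at (675,72), the pin knob at (333,340) and the pad at (150,257). I'll measure with depth and rays.

Run:
```python
from h import *
for n in ["scene","side"]:
    d=load(f"pics/{n}0.npz");W=pts(d);x,y,z=W[...,0],W[...,1],W[...,2]
    box=(x>.35)&(x<.6)&(y>-.08)&(y<.22)
    m=box&(z>.132)&(y<.08)
    p=W[m]; v,u=np.nonzero(m); print(n,"rib n",len(p),p.mean(0).round(4),np.percentile(p[:,2],[5,50,95]).round(4))
    # rib top px -> plane z .137
    q=np.array([ray(d,a,b,.137)[:2] for a,b in zip(u,v)]).astype(np.float32)
    r=cv2.minAreaRect(q);print(" rib rect",r); vv=cv2.fitLine(q,cv2.DIST_L2,0,.01,.01).ravel();print(" yaw",np.degrees(np.arctan2(vv[1],vv[0])))
    m=box&(z>.095)&(z<.106)&(y<.135)&(y>-.07); 
    p=W[m]
    l=cv2.fitLine(p[:,:2].astype(np.float32),cv2.DIST_HUBER,0,.01,.01).ravel();print(" bar",len(p),l, p[:,2].mean(), "ymin",p[p[:,1].argmin()])
    m=box&(z>.112)&(y>.1);p=W[m];print(" knob",len(p),p.mean(0) if len(p) else 0, p[:,2].max() if len(p) else 0)
    m=box&(x>.52)&(z>.085);v,u=np.nonzero(m);print(" post",[(a,b,W[b,a].round(3).tolist()) for a,b in zip(u,v)][::5])
```

```text
scene rib n 119 [0.4519 0.0197 0.1371] [0.1326 0.1376 0.1397]
 rib rect ((0.45170727372169495, 0.019741494208574295), (0.014603775925934315, 0.04016122967004776), 81.80689239501953)
 yaw -9.859439
 bar 811 [0.22402066 0.9745844  0.4592288  0.0612198 ] 0.10171335954007073 ymin [ 0.43986701 -0.05597307  0.10181   ]
 knob 52 [0.47948889 0.13953552 0.11446388] 0.11673127691389373
 post [(np.int64(208), np.int64(263), [0.568, 0.145, 0.101]), (np.int64(206), np.int64(264), [0.57, 0.149, 0.101]), (np.int64(211), np.int64(264), [0.561, 0.145, 0.104]), (np.int64(203), np.int64(265), [0.572, 0.156, 0.104]), (np.int64(209), np.int64(265), [0.563, 0.148, 0.103]), (np.int64(200), np.int64(266), [0.575, 0.16, 0.104]), (np.int64(206), np.int64(266), [0.569, 0.151, 0.098]), (np.int64(211), np.int64(266), [0.559, 0.147, 0.101]), (np.int64(200), np.int64(267), [0.574, 0.162, 0.103]), (np.int64(205), np.int64(267), [0.566, 0.157, 0.104]), (np.int64(210), np.int64(267), [0.558, 0.151, 0.103]), (np.int64(198), np.int64(268), [0.575, 0.167, 0.106]), (np.int64(203), np.int64(268), [0.567, 0.161, 0.105]), (
[... 2242 characters left out ...]
int64(225), np.int64(142), [0.579, 0.18, 0.098]), (np.int64(224), np.int64(143), [0.574, 0.164, 0.104]), (np.int64(222), np.int64(144), [0.567, 0.159, 0.104]), (np.int64(219), np.int64(145), [0.559, 0.163, 0.1]), (np.int64(224), np.int64(145), [0.572, 0.155, 0.102]), (np.int64(221), np.int64(146), [0.563, 0.153, 0.102]), (np.int64(219), np.int64(147), [0.558, 0.161, 0.095]), (np.int64(224), np.int64(147), [0.57, 0.148, 0.1]), (np.int64(221), np.int64(148), [0.56, 0.14, 0.103]), (np.int64(226), np.int64(148), [0.577, 0.157, 0.091]), (np.int64(224), np.int64(149), [0.568, 0.138, 0.1]), (np.int64(222), np.int64(150), [0.563, 0.143, 0.094]), (np.int64(220), np.int64(151), [0.559, 0.156, 0.085])]
```

The two views agree. The cap axis is at about (0.4515, 0.019), the pin at (0.4795, 0.1395) (the knob confirms it), the holder yaw is −0.225 rad and the rib yaw about −0.16 rad. Next I'll write a helper that turns targets into move units.

```bash
cat > go.py <<'E'
import numpy as np,sys
from scipy.spatial.transform import Rotation as Ro
from cell import robot
def rel(pos,yaw,tip=np.pi,s=None):
    s=s or robot.observe(); R=Ro.from_euler('xyz',s["tool_rot"]); Rt=Ro.from_euler('xyz',[np.pi,0,yaw])
    w=(R.inv()*Rt).as_rotvec()/(np.pi/2); t=R.inv().apply(np.array(pos)-s["tool_pos"])/.3
    return np.r_[w,t].round(4)
def show():
    s=robot.observe()
    print("t",round(s["time"],2),"pos",s["tool_pos"].round(4),"rot",s["tool_rot"].round(4),"F",s["contact_force"].round(2),"M",s["torque"].round(3),"op",round(s["opening"],4),"q",s["qpos"].round(2))
if __name__=="__main__":
    show()
    a=[float(eval(x)) for x in sys.argv[1:]]
    for i in range(0,len(a),4): print(rel(a[i:i+3],a[i+3]).tolist())
E
python3 go.py .33 -.22 .235 .12  .4515 .019 .215 -.16
```

```text
t 0.15 pos [ 0.2053 -0.4829  0.2262] rot [-3.1405e+00 -2.0000e-04  4.0180e-01] F [-0.66  0.09  0.38] M [-0.031  0.039  0.043] op 0.0918 q [-1.32  0.34  1.52  0.    1.28 -0.15]
[-0.0007, -0.0, 0.1794, 0.7254, -0.644, -0.0285]
[-0.0007, 0.0001, 0.3576, 1.4097, -1.2188, 0.0389]
```

Emit:
arm_command(
  motion=[
    [[0,0,0.09,0.36,-0.32,-0.03,1],[0,0,0.18,0.72,-0.64,-0.03,1],[0,0,0.18,0.72,-0.64,-0.03,1],[0,0,0.18,0.72,-0.64,-0.03,1],[0,0,0.18,0.72,-0.64,-0.03,1],[0,0,0.18,0.72,-0.64,-0.03,1],[0,0,0.18,0.72,-0.64,-0.03,1],[0,0,0.18,0.72,-0.64,-0.03,1]],
  ],
)

```text
time: 0.95
tool_pos: [0.3293, -0.2215, 0.2358]
tool_rot: [3.141, -0.0, 0.122]
contact_force: [0.3, -0.9, 0.2]
opening: 0.092
```

```bash
python3 go.py .4515 .019 .215 -.16
```

```text
t 0.95 pos [ 0.3293 -0.2215  0.2358] rot [ 3.1409 -0.      0.1216] F [ 0.31 -0.89  0.18] M [-0.011  0.061  0.008] op 0.092 q [-0.79  0.1   1.82 -0.    1.22  0.66]
[0.0004, -0.0001, 0.1793, 0.5015, -0.7465, 0.0689]
```

Emit:
arm_command(
  motion=[
    [[0,0,0.09,0.25,-0.37,0.03,1],[0,0,0.18,0.5,-0.745,0.07,1],[0,0,0.18,0.5,-0.745,0.07,1],[0,0,0.18,0.5,-0.745,0.07,1],[0,0,0.18,0.5,-0.745,0.07,1],[0,0,0.18,0.5,-0.745,0.07,1],[0,0,0.18,0.5,-0.745,0.07,1],[0,0,0.18,0.5,-0.745,0.07,1]],
  ],
)

```text
time: 1.75
tool_pos: [0.4516, 0.017, 0.2141]
tool_rot: [3.141, 0.001, -0.163]
contact_force: [-0.7, -0.3, 0.2]
opening: 0.0919
```

```bash
python3 - <<'E'
from cell import robot
from h import *
d=robot.read_camera("wrist");cv2.imwrite("pics/w1.png",d["image"][:,:,::-1]);np.savez("pics/w1.npz",**d)
W=pts(d);x,y,z=W[...,0],W[...,1],W[...,2]
m=(z>.130)&(z<.145)&(x>.41)&(x<.49)&(y>-.03)&(y<.06);v,u=np.nonzero(m);print(len(u),W[m].mean(0))
q=np.array([ray(d,a,b,.137)[:2] for a,b in zip(u,v)]).astype(np.float32);print(cv2.minAreaRect(q))
vv=cv2.fitLine(q,cv2.DIST_L2,0,.01,.01).ravel();print(vv, np.arctan2(vv[1],vv[0]))
m=(z>.116)&(z<.126)&(x>.41)&(x<.49)&(y>-.03)&(y<.06);p=W[m][:,:2].astype(np.float32);print(len(p),W[m].mean(0),cv2.minEnclosingCircle(p))
m=(z>.094)&(z<.108)&(x>.4)&(x<.5)&(y>-.08)&(y<.12);p=W[m][:,:2].astype(np.float32);print(len(p),cv2.fitLine(p,cv2.DIST_HUBER,0,.01,.01).ravel())
E
python3 go.py .4515 .019 .123 -.16
```

```text
560 [0.45475676 0.01754249 0.13671031]
((0.45493072271347046, 0.017217077314853668), (0.011746298521757126, 0.03982500359416008), 80.60773468017578)
[ 0.988853   -0.14889516  0.45483103  0.01752766] -0.14945088
1743 [0.45614752 0.01716564 0.12125827] ((0.4533449411392212, 0.017716994509100914), 0.026929602026939392)
2961 [0.23086408 0.972986   0.45742506 0.03059314]
t 1.8 pos [0.4514 0.0165 0.2143] rot [ 3.1409e+00  8.0000e-04 -1.6460e-01] F [0.8  0.11 0.31] M [0.026 0.028 0.023] op 0.0918 q [-0.13  0.22  1.73 -0.    1.19  1.6 ]
[0.0005, 0.0005, -0.0029, -0.0008, -0.0086, 0.3044]
```

View pics/w1.png

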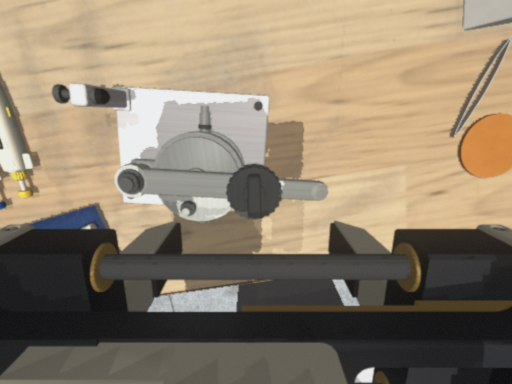

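The wrist view shows the cap at (253,190) with the rib running up and down the picture, and the bar tail to its right ending at (325,190). Cap axis averaged over the views: (0.453, 0.018), rib yaw −0.155. Next, the descent.

```bash
python3 go.py .453 .018 .124 -.155
```

```text
t 1.8 pos [0.4514 0.0165 0.2143] rot [ 3.1409e+00  8.0000e-04 -1.6460e-01] F [0.8  0.11 0.31] M [0.026 0.028 0.023] op 0.0918 q [-0.13  0.22  1.73 -0.    1.19  1.6 ]
[0.0005, 0.0005, -0.0061, 0.0047, -0.0062, 0.3011]
```

Emit:
arm_command(
  motion=[
    [[0,0,-0.005,0.005,-0.006,0.1,1],[0,0,-0.005,0.005,-0.006,0.2,1],[0,0,-0.005,0.005,-0.006,0.25,1],[0,0,-0.005,0.005,-0.006,0.28,1],[0,0,-0.005,0.005,-0.006,0.3,1],[0,0,-0.005,0.005,-0.006,0.3,1],[0,0,-0.005,0.005,-0.006,0.3,1]],
  ],
)

```text
time: 2.5
tool_pos: [0.4537, 0.0188, 0.1254]
tool_rot: [3.142, -0.001, -0.156]
contact_force: [0.2, -0.4, 0.7]
opening: 0.0917
```

```bash
python3 go.py .453 .018 .124 -.155
```

```text
t 2.5 pos [0.4537 0.0188 0.1254] rot [ 3.1415e+00 -1.4000e-03 -1.5650e-01] F [ 0.17 -0.4   0.74] M [ 0.097 -0.01   0.018] op 0.0917 q [-0.13  0.33  1.86 -0.    0.95  1.6 ]
[0.0001, -0.0009, -0.0009, -0.0019, 0.003, 0.0046]
```

Now close gently on the rib.

Emit:
arm_command(
  motion=[
    [[0,0,0,0,0,0.003,-1],[0,0,0,0,0,0.003,-1],[0,0,0,0,0,0.003,-1],[0,0,0,0,0,0.003,-1],[0,0,0,0,0,0.003,-1],[0,0,0,0,0,0.003,-1],[0,0,0,0,0,0.003,-1],[0,0,0,0,0,0.003,-1]],
  ],
  grip_force=20,
)

```text
time: 3.3
tool_pos: [0.4532, 0.0193, 0.1238]
tool_rot: [3.141, -0.0, -0.156]
contact_force: [1.0, -0.7, 0.1]
opening: 0.0326
```

```bash
python3 go.py .453 .018 .124 -.155
```

```text
t 3.3 pos [0.4532 0.0193 0.1238] rot [ 3.1415 -0.     -0.1557] F [ 1.05 -0.72  0.14] M [ 0.119  0.016 -0.037] op 0.0326 q [-0.13  0.33  1.86 -0.    0.95  1.6 ]
[0.0001, -0.0, -0.0005, -0.0001, 0.0043, -0.0007]
```

Emit:
arm_command(
  motion=[
    [[0,0,0,0,0,0,-1],[0,0,0,0,0,0,-1],[0,0,0,0,0,0,-1],[0,0,0,0,0,0,-1],[0,0,0,0,0,0,-1]],
  ],
)

```text
time: 3.8
tool_pos: [0.4531, 0.0182, 0.1238]
tool_rot: [3.14, 0.0, -0.155]
contact_force: [-0.6, -5.2, 0.5]
opening: 0.0119
```

```bash
python3 go.py .453 .018 .124 -.155
```

```text
t 3.8 pos [0.4531 0.0182 0.1238] rot [ 3.1396e+00  1.0000e-04 -1.5540e-01] F [-0.63 -5.23  0.46] M [-0.883  0.246  0.108] op 0.0119 q [-0.13  0.33  1.86 -0.    0.95  1.6 ]
[0.0013, 0.0001, -0.0002, -0.0001, 0.0007, -0.0006]
```

Emit:
arm_command(
  motion=[
    [[0,0,0,0,0.004,0,-1],[0,0,-0.05,0,0.004,0,-1],[0,0,-0.1,0,0.004,0,-1],[0,0,-0.15,0,0.004,0,-1],[0,0,-0.2,0,0.004,0,-1],[0,0,-0.25,0,0.004,0,-1],[0,0,-0.3,0,0.004,0,-1],[0,0,-0.3,0,0.004,0,-1]],
  ],
)

```text
time: 4.6
tool_pos: [0.453, 0.0181, 0.1239]
tool_rot: [-3.142, -0.0, 0.316]
contact_force: [-1.5, -0.3, 1.4]
opening: 0.012
```

```bash
python3 go.py .453 .018 .124 .475
```

```text
t 4.6 pos [0.453  0.0181 0.1239] rot [-3.1416 -0.      0.3159] F [-1.5  -0.31  1.39] M [ 0.023  0.134 -0.006] op 0.012 q [-0.13  0.33  1.86  0.    0.95  1.13]
[-0.0, -0.0, -0.1013, -0.0001, 0.0002, -0.0005]
```

Emit:
arm_command(
  motion=[
    [[0,0,-0.03,0,0,0,-1],[0,0,-0.06,0,0,0,-1],[0,0,-0.08,0,0,0,-1],[0,0,-0.09,0,0,0,-1]],
  ],
)

```text
time: 5.0
tool_pos: [0.453, 0.0181, 0.1238]
tool_rot: [-3.141, 0.0, 0.456]
contact_force: [-0.9, 0.1, 1.0]
opening: 0.0119
```

```bash
python3 go.py .453 .018 .124 .475
```

```text
t 5.0 pos [0.453  0.0181 0.1238] rot [-3.1415  0.      0.4555] F [-0.94  0.07  0.97] M [-0.033  0.169 -0.118] op 0.0119 q [-0.13  0.33  1.86  0.    0.95  0.99]
[-0.0001, 0.0, -0.0124, -0.0, 0.0003, -0.0005]
```

Emit:
arm_command(
  motion=[
    [[0,0,-0.01,0,0,0,-1],[0,0,-0.02,0,0,0,-1],[0,0,-0.02,0,0,0,-1]],
  ],
)

```text
time: 5.3
tool_pos: [0.453, 0.0181, 0.1238]
tool_rot: [-3.142, 0.0, 0.488]
contact_force: [-2.4, -0.1, 1.9]
opening: 0.0118
```

```bash
python3 go.py .453 .018 .124 .475
```

```text
t 5.3 pos [0.453  0.0181 0.1238] rot [-3.1415  0.      0.4879] F [-2.37 -0.06  1.92] M [ 0.036  0.222 -0.205] op 0.0118 q [-0.13  0.33  1.86  0.    0.95  0.95]
[-0.0, 0.0, 0.0082, -0.0001, 0.0003, -0.0005]
```

Emit:
arm_command(
  motion=[
    [[0,0,-0.01,0,0,0,-1],[0,0,-0.015,0,0,0,-1],[0,0,-0.015,0,0,0,-1]],
  ],
)

```text
time: 5.6
tool_pos: [0.453, 0.0181, 0.1238]
tool_rot: [-3.142, 0.0, 0.512]
contact_force: [-2.4, -0.9, 3.0]
opening: 0.0119
```

```bash
python3 go.py .453 .018 .124 .475
```

```text
t 5.6 pos [0.453  0.0181 0.1238] rot [-3.1416e+00  1.0000e-04  5.1170e-01] F [-2.39 -0.88  2.97] M [-0.031  0.336 -0.364] op 0.0119 q [-0.13  0.33  1.86 -0.    0.95  0.93]
[-0.0, 0.0, 0.0233, -0.0001, 0.0002, -0.0006]
```

The torque rises to 0.36 N m at yaw ≈ 0.49, so this is the first stop. I'll ease off slightly and dwell unpressed.

Emit:
arm_command(
  motion=[
    [[0,0,0.03,0,0,0,-1],[0,0,0.04,0,0,0,-1],[0,0,0.04,0,0,0,-1],[0,0,0.04,0,0,0,-1],[0,0,0.04,0,0,0,-1],[0,0,0.04,0,0,0,-1],[0,0,0.04,0,0,0,-1],[0,0,0.04,0,0,0,-1]],
  ],
  grip_force=20,
)

```text
time: 6.4
tool_pos: [0.453, 0.0181, 0.1238]
tool_rot: [3.142, 0.0, 0.449]
contact_force: [-1.3, -0.6, 3.4]
opening: 0.0118
```

```bash
python3 - <<'E'
from cell import robot
from h import *
d=robot.read_camera("scene");cv2.imwrite("pics/s2.png",cv2.resize(d["image"][195:335,160:350,::-1],None,fx=4,fy=4,interpolation=cv2.INTER_CUBIC))
E
python3 go.py .453 .018 .117 .455
```

```text
t 6.45 pos [0.453  0.0181 0.1238] rot [3.1415 0.     0.4491] F [-1.67  0.54  2.65] M [0.102 0.302 0.088] op 0.0118 q [-0.13  0.33  1.86 -0.    0.95  0.99]
[0.0, 0.0, -0.0038, -0.0001, 0.0002, 0.0227]
```

View pics/s2.png

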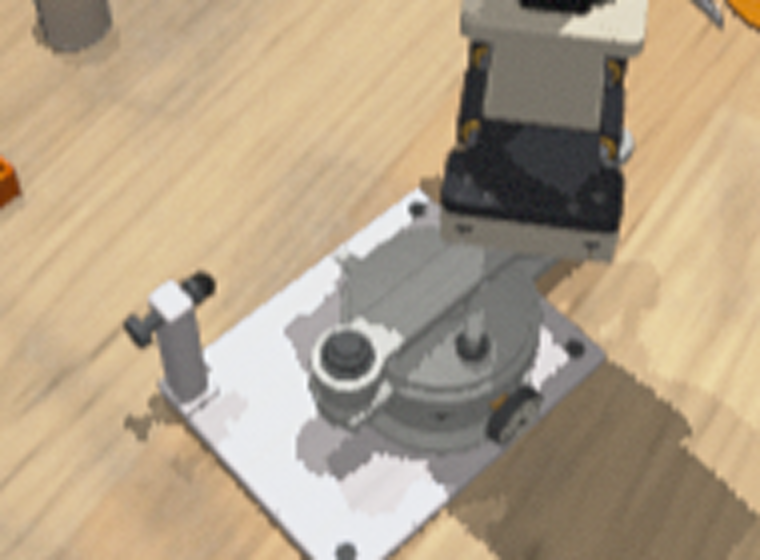

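The gripper hides the cap, while the bar, lid and holder haven't moved. Now press down with a firmer grip.

Emit:
arm_command(
  motion=[
    [[0,0,0,0,0,0,-1],[0,0,0,0,0,0,-1],[0,0,0,0,0,0.006,-1],[0,0,0,0,0,0.012,-1],[0,0,0,0,0,0.018,-1],[0,0,0,0,0,0.018,-1]],
  ],
  grip_force=40,
)

```text
time: 7.05
tool_pos: [0.4531, 0.0181, 0.1188]
tool_rot: [3.141, -0.0, 0.449]
contact_force: [-3.9, 0.2, 9.7]
opening: 0.0121
```

```bash
python3 go.py .453 .018 .117 .455
```

```text
t 7.05 pos [0.4531 0.0181 0.1188] rot [ 3.1413e+00 -3.0000e-04  4.4890e-01] F [-3.9   0.16  9.65] M [0.078 0.638 0.088] op 0.0121 q [-0.13  0.34  1.87 -0.    0.93  0.99]
[0.0002, -0.0002, -0.0039, -0.0004, 0.0001, 0.0061]
```

Down 5 mm at 9.7 N, which is the spring. Now seat it the rest of the way.

Emit:
arm_command(
  motion=[
    [[0,0,0,0,0,0.004,-1],[0,0,0,0,0,0.007,-1],[0,0,0,0,0,0.007,-1],[0,0,0,0,0,0.007,-1]],
  ],
)

```text
time: 7.45
tool_pos: [0.4532, 0.0181, 0.1175]
tool_rot: [3.141, -0.001, 0.449]
contact_force: [-5.2, 0.2, 16.5]
opening: 0.0119
```

```bash
python3 go.py .453 .018 .117 1.06
```

```text
t 7.45 pos [0.4532 0.0181 0.1175] rot [ 3.1409e+00 -9.0000e-04  4.4900e-01] F [-5.2   0.24 16.49] M [0.22  1.064 0.084] op 0.0119 q [-0.13  0.34  1.87 -0.    0.93  0.99]
[0.0006, -0.0004, -0.389, -0.0006, -0.0, 0.0018]
```

Bottomed at 16 N. Now turn past the stop while pressed.

Emit:
arm_command(
  motion=[
    [[0,0,-0.05,0,0,0,-1],[0,0,-0.1,0,0,0,-1],[0,0,-0.15,0,0,0,-1],[0,0,-0.2,0,0,0,-1],[0,0,-0.2,0,0,0,-1]],
  ],
)

```text
time: 7.95
tool_pos: [0.4531, 0.0181, 0.1175]
tool_rot: [3.141, -0.001, 0.765]
contact_force: [-6.7, 0.8, 17.1]
opening: 0.0114
```

```bash
python3 go.py .453 .018 .117 1.09
```

```text
t 7.95 pos [0.4531 0.0181 0.1175] rot [ 3.1408e+00 -6.0000e-04  7.6520e-01] F [-6.69  0.82 17.11] M [0.141 1.063 0.037] op 0.0114 q [-0.13  0.34  1.87 -0.    0.93  0.68]
[0.0006, -0.0003, -0.2068, -0.0005, -0.0, 0.0018]
```

Emit:
arm_command(
  motion=[
    [[0,0,-0.05,0,0,0,-1],[0,0,-0.1,0,0,0,-1],[0,0,-0.15,0,0,0,-1],[0,0,-0.19,0,0,0,-1],[0,0,-0.22,0,0,0,-1],[0,0,-0.22,0,0,0,-1]],
  ],
)

```text
time: 8.55
tool_pos: [0.453, 0.0181, 0.1175]
tool_rot: [3.141, -0.0, 1.11]
contact_force: [-5.8, 0.8, 16.6]
opening: 0.0114
```

```bash
python3 go.py .453 .018 .117 1.14
```

```text
t 8.55 pos [0.453  0.0181 0.1175] rot [ 3.1409e+00 -2.0000e-04  1.1099e+00] F [-5.76  0.79 16.58] M [ 0.123  1.124 -0.022] op 0.0114 q [-0.13  0.34  1.87 -0.    0.93  0.33]
[0.0005, -0.0001, -0.0192, -0.0004, 0.0001, 0.0017]
```

Cap at about 1.33 rad. Let it rise while still holding it lightly, then open and withdraw.

Emit:
arm_command(
  motion=[
    [[0,0,0,0,0,-0.01,-1],[0,0,0,0,0,-0.02,-1],[0,0,0,0,0,-0.03,-1],[0,0,0,0,0,-0.04,-1],[0,0,0,0,0,-0.047,-1],[0,0,0,0,0,-0.047,-1]],
  ],
  grip_force=15,
)

```text
time: 9.15
tool_pos: [0.4531, 0.0181, 0.131]
tool_rot: [3.141, -0.0, 1.109]
contact_force: [-3.0, 0.7, 6.5]
opening: 0.0117
```

```bash
python3 go.py .453 .018 .117 1.14
```

```text
t 9.15 pos [0.4531 0.0181 0.131 ] rot [ 3.1410e+00 -1.0000e-04  1.1087e+00] F [-2.99  0.75  6.47] M [-0.     0.466  0.057] op 0.0117 q [-0.13  0.32  1.85 -0.    0.97  0.33]
[0.0004, -0.0001, -0.0199, -0.0003, -0.0001, 0.0466]
```

Emit:
arm_command(
  motion=[
    [[0,0,0,0,0,0,-0.4],[0,0,0,0,0,0,-0.4],[0,0,0,0,0,0,-0.4],[0,0,0,0,0,0,-0.4],[0,0,0,0,0,-0.1,-0.4],[0,0,0,0,0,-0.2,-0.4],[0,0,0,0,0,-0.3,-0.4],[0,0,0,0,0,-0.3,-0.4]],
  ],
)

```text
time: 9.95
tool_pos: [0.4552, 0.0179, 0.224]
tool_rot: [3.134, -0.003, 1.109]
contact_force: [0.8, 0.3, 0.6]
opening: 0.0278
```

```bash
python3 - <<'E'
from cell import robot
from h import *
for n in ["wrist","side"]:
    d=robot.read_camera(n);np.savez(f"pics/{n}3.npz",**d)
    im=d["image"][:,:,::-1] if n=="wrist" else cv2.resize(d["image"][130:220,130:250,::-1],None,fx=5,fy=5,interpolation=cv2.INTER_CUBIC)
    cv2.imwrite(f"pics/{n}3.png",im)
    W=pts(d);x,y,z=W[...,0],W[...,1],W[...,2]
    b=(x>.41)&(x<.5)&(y>-.03)&(y<.06)
    m=b&(z>.136)&(z<.155);print(n,len(W[m]),W[m].mean(0),np.median(z[m]));
    if n=="wrist":
        vv=cv2.fitLine(W[m][:,:2].astype(np.float32),cv2.DIST_L2,0,.01,.01).ravel();print(np.arctan2(vv[1],vv[0]))
    m=b&(z>.122)&(z<.134);print(" disc",len(W[m]),np.median(z[m]))
    m=(z>.094)&(z<.108)&(x>.4)&(x<.5)&(y>-.08)&(y<.12);p=W[m][:,:2].astype(np.float32);print(len(p),cv2.fitLine(p,cv2.DIST_HUBER,0,.01,.01).ravel())
E
python3 go.py
```

```text
wrist 587 [0.4539184  0.01878693 0.14449496] 0.14484750449568354
1.1142544
 disc 1709 0.1291349326618884
2886 [0.2165132  0.9762797  0.46224132 0.0585671 ]
side 69 [0.45354972 0.01203527 0.14311566] 0.14388089222378075
 disc 194 0.12918785386925313
267 [0.23406447 0.9722211  0.45181024 0.00186994]
t 10.05 pos [0.4531 0.018  0.2205] rot [ 3.1405e+00 -3.0000e-04  1.1086e+00] F [-0.78 -0.02 -0.68] M [ 0.026 -0.01  -0.006] op 0.0276 q [-0.13  0.22  1.72 -0.    1.21  0.33]
```

View pics/wrist3.png

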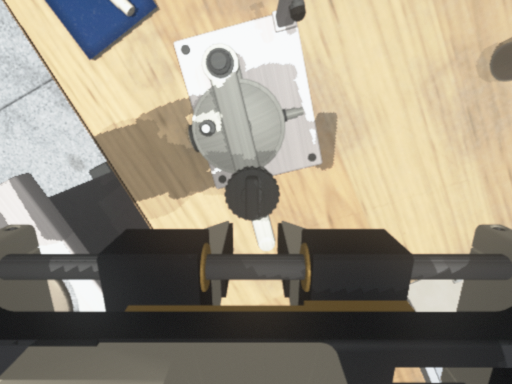

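View pics/side3.png

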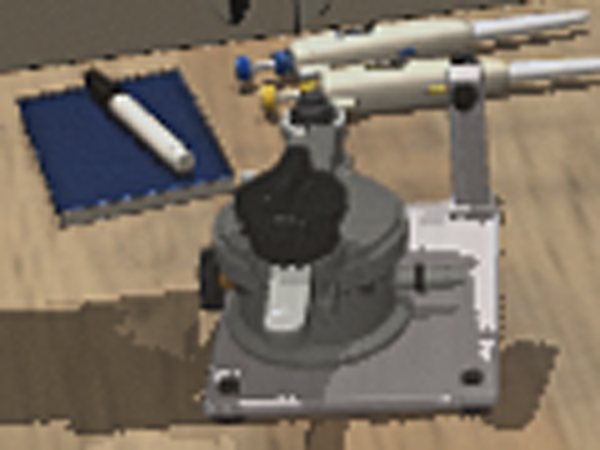

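The cap has sprung up: rib top at 145 mm, disc top at 129 mm, so +8 mm. It sits at (253,190) in the wrist view, and the bar is still closed with its tail at (265,235). The next step is to place the closed fingers behind the tail.

```bash
python3 go.py .392 -.0335 .2 1.346 .392 -.0335 .087 1.346
```

```text
t 10.05 pos [0.4531 0.018  0.2205] rot [ 3.1405e+00 -3.0000e-04  1.1086e+00] F [-0.78 -0.02 -0.68] M [ 0.026 -0.01  -0.006] op 0.0276 q [-0.13  0.22  1.72 -0.    1.21  0.33]
[0.0007, -0.0001, -0.1511, -0.2447, -0.1059, 0.0683]
[0.0007, -0.0001, -0.1511, -0.2448, -0.1063, 0.445]
```

Emit:
arm_command(
  motion=[
    [[0,0,-0.05,-0.1,-0.04,0,-1],[0,0,-0.1,-0.2,-0.08,0,-1],[0,0,-0.15,-0.245,-0.106,0.05,-1],[0,0,-0.15,-0.245,-0.106,0.1,-1],[0,0,-0.15,-0.245,-0.106,0.2,-1],[0,0,-0.15,-0.245,-0.106,0.3,-1],[0,0,-0.15,-0.245,-0.106,0.3,-1]],
  ],
)

```text
time: 10.75
tool_pos: [0.3885, -0.0327, 0.1268]
tool_rot: [-3.132, -0.0, 1.344]
contact_force: [0.3, -0.1, 1.0]
opening: 0.0004
```

```bash
python3 go.py .392 -.0335 .087 1.346
python3 - <<'E'
from cell import robot
from h import *
d=robot.read_camera("side");cv2.imwrite("pics/side4.png",cv2.resize(d["image"][110:230,110:250,::-1],None,fx=5,fy=5,interpolation=cv2.INTER_CUBIC))
E
```

```text
t 10.75 pos [ 0.3885 -0.0327  0.1268] rot [-3.1321e+00 -4.0000e-04  1.3440e+00] F [ 0.34 -0.09  1.02] M [-0.006 -0.099  0.022] op 0.0004 q [-0.28  0.23  2.01 -0.    0.91 -0.05]
[-0.006, -0.0003, -0.0013, 0.0001, 0.0132, 0.1325]
```

View pics/side4.png

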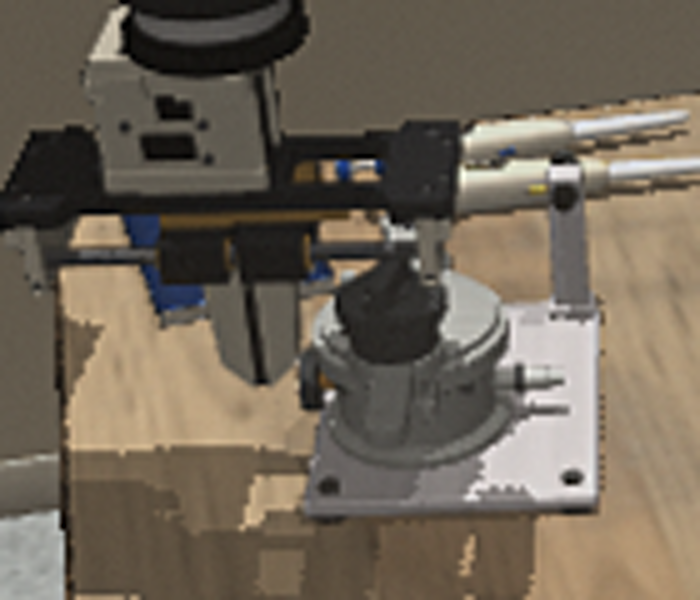

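The side view shows the closed fingers at about (262,380) left of the cap and holder, clear of the bar. I'll lower to bar height and then approach along tool y.

Emit:
arm_command(
  motion=[
    [[0,0,0,0,0.01,0.06,-1],[0,0,0,0,0.013,0.11,-1],[0,0,0,0,0.013,0.125,-1],[0,0,0,0,0.013,0.125,-1],[0,0,0,0,0.013,0.125,-1]],
  ],
)

```text
time: 11.3
tool_pos: [0.3961, -0.0346, 0.0938]
tool_rot: [3.14, 0.0, 1.344]
contact_force: [0.3, -0.4, 0.2]
opening: 0.0002
```

```bash
python3 go.py .392 -.0335 .089 1.346
python3 - <<'E'
from go import *
s=robot.observe();d=s["tool_pos"][:2]-[.4795,.1395];print("r",d@[-.2235,-.9747],"off",d@[.9747,-.2235])
E
```

```text
t 11.3 pos [ 0.3961 -0.0346  0.0938] rot [3.1403e+00 2.0000e-04 1.3443e+00] F [ 0.34 -0.38  0.23] M [ 0.029 -0.039  0.067] op 0.0002 q [-0.28  0.29  2.04 -0.    0.81 -0.05]
[0.0008, 0.0001, -0.0011, 0.0003, -0.0142, 0.0159]
r 0.18828639249585546 off -0.04236450564553321
```

Emit:
arm_command(
  motion=[
    [[0,0,0,0,0,0.016,-1],[0,0,0,0,0.01,0.016,-1],[0,0,0,0,0.02,0.016,-1],[0,0,0,0,0.03,0.016,-1],[0,0,0,0,0.04,0.016,-1],[0,0,0,0,0.05,0.016,-1],[0,0,0,0,0.05,0.016,-1]],
  ],
)

```text
time: 12.0
tool_pos: [0.4107, -0.0379, 0.0881]
tool_rot: [3.141, 0.0, 1.344]
contact_force: [0.4, 0.7, -1.0]
opening: 0.0003
```

```bash
cat > st.py <<'E'
from go import *
s=robot.observe();d=s["tool_pos"][:2]-[.4795,.1395];show()
y=s["tool_rot"][2];er=np.array([-np.cos(y),-np.sin(y)]);et=np.array([np.sin(y),-np.cos(y)])
print("alpha_tool",y-1.346,"r",d@er,"off",d@et,"Ft",s["contact_force"][:2]@et,"Fr",s["contact_force"][:2]@er)
E
python3 st.py
```

```text
t 12.0 pos [ 0.4107 -0.0379  0.0881] rot [3.1411e+00 1.0000e-04 1.3443e+00] F [ 0.39  0.71 -0.99] M [ 0.017 -0.13   0.067] op 0.0003 q [-0.28  0.33  2.01 -0.    0.81 -0.05]
alpha_tool -0.0017238428571761943 r 0.18835837075911463 off -0.027175234124703223 Ft 0.21607661935130995 Fr -0.7824586734319559
```

Emit:
arm_command(
  motion=[
    [[0,0,0,0,0.01,0,-1],[0,0,0,0,0.02,0,-1],[0,0,0,0,0.03,0,-1],[0,0,0,0,0.03,0,-1]],
  ],
)

```text
time: 12.4
tool_pos: [0.4188, -0.0398, 0.0879]
tool_rot: [-3.141, 0.0, 1.344]
contact_force: [-3.6, -0.3, 1.0]
opening: 0.0005
```

```bash
python3 st.py
```

```text
t 12.4 pos [ 0.4188 -0.0398  0.0879] rot [-3.1407e+00  2.0000e-04  1.3443e+00] F [-3.65 -0.35  1.02] M [-0.038  0.47   0.014] op 0.0005 q [-0.28  0.34  1.98 -0.    0.82 -0.05]
alpha_tool -0.0017139456042425394 r 0.18840322008808433 off -0.018885942301354108 Ft -3.475595394860838 Fr 1.1565962971674066
```

Contact at the tail (3.5 N). Compute the arc in tool axes.

Run:
```python
import numpy as np
c=np.array([.188,.019])
for D in np.arange(.05,.41,.05):
    R=np.array([[np.cos(D),np.sin(D)],[-np.sin(D),np.cos(D)]]);s=(c-R@c)/.3;print(round(D,2),(-D/(np.pi/2)).round(4),s.round(4))
```

```text
0.05 -0.0318 [-0.0024  0.0314]
0.1 -0.0637 [-0.0032  0.0629]
0.15 -0.0955 [-0.0024  0.0944]
0.2 -0.1273 [-1.000e-04  1.258e-01]
0.25 -0.1592 [0.0038 0.157 ]
0.3 -0.191 [0.0093 0.188 ]
0.35 -0.2228 [0.0163 0.2187]
0.4 -0.2546 [0.0248 0.249 ]
```

Emit:
arm_command(
  motion=[
    [[0,0,-0.032,-0.002,0.031,0,-1],[0,0,-0.064,-0.003,0.063,0,-1],[0,0,-0.095,-0.002,0.094,0,-1],[0,0,-0.127,0,0.126,0,-1],[0,0,-0.159,0.004,0.157,0,-1],[0,0,-0.191,0.009,0.188,0,-1],[0,0,-0.223,0.016,0.219,0,-1],[0,0,-0.255,0.025,0.249,0,-1]],
  ],
)

```text
time: 13.2
tool_pos: [0.4932, -0.0495, 0.0878]
tool_rot: [-3.14, -0.0, 1.747]
contact_force: [-4.4, -1.0, 0.2]
opening: 0.0004
```

```bash
python3 st.py;  python3 - <<'E'
from cell import robot
from h import *
d=robot.read_camera("scene");cv2.imwrite("pics/s5.png",cv2.resize(d["image"][185:335,150:350,::-1],None,fx=4,fy=4,interpolation=cv2.INTER_CUBIC))
E
```

```text
t 13.2 pos [ 0.4932 -0.0495  0.0878] rot [-3.1401 -0.      1.7469] F [-4.37 -1.01  0.17] M [-0.19   0.618  0.027] op 0.0004 q [-0.25  0.45  1.79 -0.    0.9  -0.43]
alpha_tool 0.4009197025944533 r 0.18849347454073878 off -0.019611445169541695 Ft -4.476498542061346 Fr 0.23288952649362354
```

View pics/s5.png

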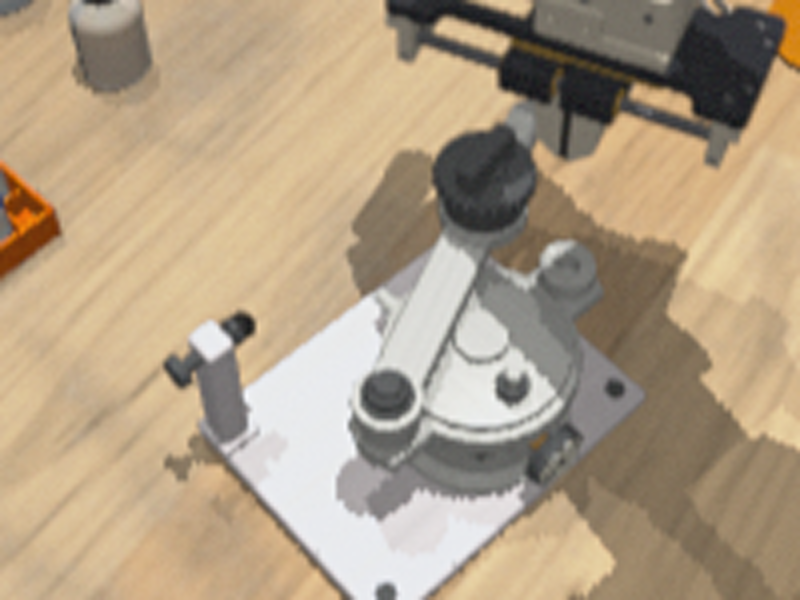

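The bar is swinging freely: its tail at about (520,125) has left the port and is in contact with the fingers, and the lid is undisturbed. Same arc again.

Emit:
arm_command(
  motion=[
    [[0,0,-0.032,-0.002,0.031,0,-1],[0,0,-0.064,-0.003,0.063,0,-1],[0,0,-0.095,-0.002,0.094,0,-1],[0,0,-0.127,0,0.126,0,-1],[0,0,-0.159,0.004,0.157,0,-1],[0,0,-0.191,0.009,0.188,0,-1],[0,0,-0.223,0.016,0.219,0,-1],[0,0,-0.255,0.025,0.249,0,-1]],
  ],
)

```text
time: 14.05
tool_pos: [0.5656, -0.0294, 0.0878]
tool_rot: [-3.14, 0.0, 2.146]
contact_force: [-4.1, -2.7, 0.3]
opening: 0.0003
```

```bash
python3 st.py
```

```text
t 14.05 pos [ 0.5656 -0.0294  0.0878] rot [-3.1404e+00  2.0000e-04  2.1464e+00] F [-4.08 -2.65  0.28] M [-0.44   0.459  0.005] op 0.0003 q [-0.19  0.56  1.59 -0.    0.99 -0.76]
alpha_tool 0.8003812570043682 r 0.18854694554134835 off -0.0197421148005199 Ft -4.867533283516904 Fr 0.0036487984848502597
```

Emit:
arm_command(
  motion=[
    [[0,0,-0.032,-0.002,0.031,0,-1],[0,0,-0.064,-0.003,0.063,0,-1],[0,0,-0.095,-0.002,0.094,0,-1],[0,0,-0.127,0,0.126,0,-1],[0,0,-0.159,0.004,0.157,0,-1],[0,0,-0.191,0.009,0.188,0,-1],[0,0,-0.223,0.016,0.219,0,-1],[0,0,-0.255,0.025,0.249,0,-1]],
  ],
)

```text
time: 14.85
tool_pos: [0.6245, 0.0172, 0.0879]
tool_rot: [-3.14, 0.001, 2.547]
contact_force: [-3.3, -3.7, -0.1]
opening: 0.0005
```

```bash
python3 st.py;  python3 - <<'E'
from cell import robot
from h import *
d=robot.read_camera("scene");np.savez("pics/s6.npz",**d);cv2.imwrite("pics/s6.png",cv2.resize(d["image"][165:315,130:330,::-1],None,fx=4,fy=4,interpolation=cv2.INTER_CUBIC))
E
```

```text
t 14.85 pos [0.6245 0.0172 0.0879] rot [-3.1404e+00  5.0000e-04  2.5468e+00] F [-3.33 -3.69 -0.06] M [-0.536  0.317 -0.008] op 0.0005 q [-0.09  0.65  1.41 -0.    1.08 -1.07]
alpha_tool 1.2007635602865774 r 0.18858769107937687 off -0.020046391540096357 Ft -4.916335866229974 Fr -0.6894689939546327
```

View pics/s6.png

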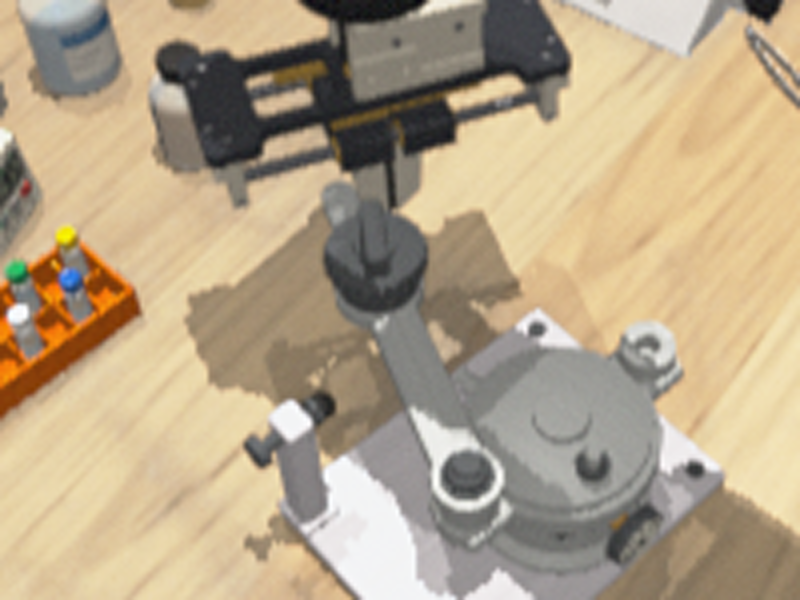

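Bar at α ≈ 1.2: pad tip at (325,403) and bar edge still well short of it. Now slower.

Emit:
arm_command(
  motion=[
    [[0,0,-0.016,-0.001,0.016,0,-1],[0,0,-0.032,-0.002,0.031,0,-1],[0,0,-0.048,-0.003,0.047,0,-1],[0,0,-0.064,-0.003,0.063,0,-1],[0,0,-0.08,-0.003,0.079,0,-1],[0,0,-0.095,-0.002,0.094,0,-1],[0,0,-0.111,-0.001,0.11,0,-1],[0,0,-0.127,0,0.126,0,-1]],
  ],
)

```text
time: 15.7
tool_pos: [0.646, 0.0494, 0.0881]
tool_rot: [-3.142, 0.001, 2.747]
contact_force: [-0.5, -4.1, -1.5]
opening: 0.0004
```

```bash
python3 st.py;  python3 - <<'E'
from cell import robot
from h import *
d=robot.read_camera("scene");np.savez("pics/s7.npz",**d);cv2.imwrite("pics/s7.png",cv2.resize(d["image"][205:305,170:300,::-1],None,fx=6,fy=6,interpolation=cv2.INTER_CUBIC))
E
```

```text
t 15.7 pos [0.646  0.0494 0.0881] rot [-3.1415e+00  6.0000e-04  2.7473e+00] F [-0.53 -4.07 -1.47] M [-0.766 -0.119 -0.03 ] op 0.0004 q [-0.04  0.69  1.33 -0.    1.12 -1.22]
alpha_tool 1.4013250366835628 r 0.18831260269320219 off -0.01920320338858341 Ft -3.958399501070918 Fr 1.0715713504031597
```

View pics/s7.png

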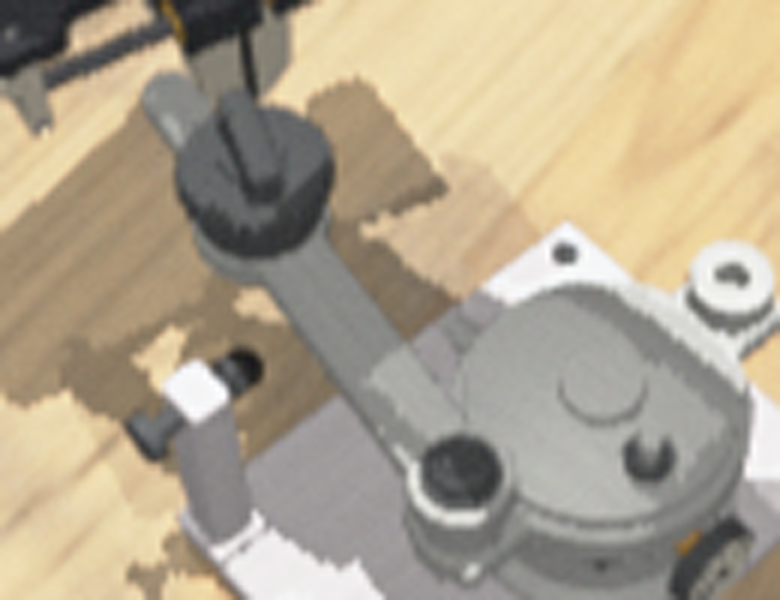

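The pad tip at (258,367) is still about 15 mm short of the bar edge at about (330,385). Continue in small steps.

Emit:
arm_command(
  motion=[
    [[0,0,-0.008,-0.001,0.008,0,-1],[0,0,-0.016,-0.001,0.016,0,-1],[0,0,-0.024,-0.002,0.024,0,-1],[0,0,-0.032,-0.002,0.032,0,-1],[0,0,-0.04,-0.003,0.04,0,-1],[0,0,-0.048,-0.003,0.048,0,-1],[0,0,-0.056,-0.003,0.056,0,-1],[0,0,-0.064,-0.003,0.063,0,-1]],
  ],
)

```text
time: 16.55
tool_pos: [0.6539, 0.0665, 0.0882]
tool_rot: [3.142, 0.0, 2.847]
contact_force: [0.4, -5.0, -1.8]
opening: 0.0009
```

```bash
python3 st.py;  python3 - <<'E'
from cell import robot
from h import *
d=robot.read_camera("scene");np.savez("pics/s8.npz",**d);cv2.imwrite("pics/s8.png",cv2.resize(d["image"][225:305,170:280,::-1],None,fx=7,fy=7,interpolation=cv2.INTER_CUBIC))
E
```

```text
t 16.55 pos [0.6539 0.0665 0.0882] rot [3.1416e+00 4.0000e-04 2.8470e+00] F [ 0.4  -4.99 -1.79] M [-0.788 -0.306 -0.017] op 0.0009 q [-0.02  0.71  1.3  -0.    1.14 -1.29]
alpha_tool 1.5009606484600844 r 0.18811485081699358 off -0.019248885343875102 Ft -4.65874424999217 Fr 1.836003883981248
```

View pics/s8.png

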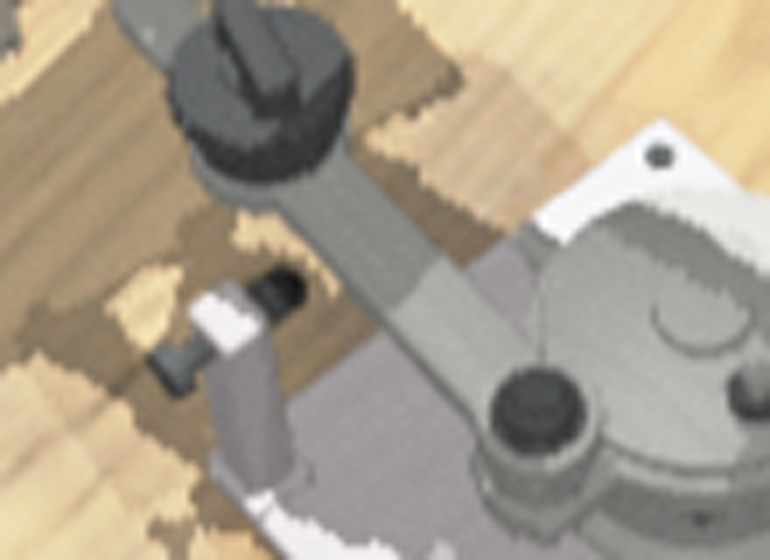

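Gap between the pad (303,288) and the bar edge is about 5 image pixels, or 7–8 mm. Creep on.

Emit:
arm_command(
  motion=[
    [[0,0,-0.005,-0.001,0.005,0,-1],[0,0,-0.01,-0.001,0.01,0,-1],[0,0,-0.015,-0.001,0.015,0,-1],[0,0,-0.02,-0.002,0.02,0,-1],[0,0,-0.025,-0.002,0.025,0,-1],[0,0,-0.03,-0.002,0.03,0,-1],[0,0,-0.035,-0.002,0.035,0,-1]],
  ],
)

```text
time: 17.3
tool_pos: [0.6576, 0.0762, 0.0882]
tool_rot: [-3.142, 0.001, 2.901]
contact_force: [1.1, -5.4, -0.7]
opening: 0.0003
```

```bash
python3 st.py
```

```text
t 17.3 pos [0.6576 0.0762 0.0882] rot [-3.1416e+00  6.0000e-04  2.9014e+00] F [ 1.07 -5.42 -0.71] M [-0.751 -0.435  0.002] op 0.0003 q [-0.    0.71  1.28 -0.    1.14 -1.33]
alpha_tool 1.555438441343116 r 0.18805193369423437 off -0.019152281377699334 Ft -5.011062863803068 Fr 2.323706805256799
```

Emit:
arm_command(
  motion=[
    [[0,0,-0.004,0,0.004,0,-1],[0,0,-0.008,-0.001,0.008,0,-1],[0,0,-0.012,-0.001,0.012,0,-1],[0,0,-0.015,-0.001,0.015,0,-1],[0,0,-0.015,-0.001,0.015,0,-1]],
  ],
)

```text
time: 17.8
tool_pos: [0.659, 0.0806, 0.0882]
tool_rot: [3.141, 0.001, 2.925]
contact_force: [2.6, -3.9, -1.6]
opening: 0.0002
```

```bash
python3 st.py;  python3 - <<'E'
from cell import robot
from h import *
d=robot.read_camera("scene");np.savez("pics/s9.npz",**d);cv2.imwrite("pics/s9.png",cv2.resize(d["image"][225:305,170:280,::-1],None,fx=7,fy=7,interpolation=cv2.INTER_CUBIC))
E
```

```text
t 17.8 pos [0.659  0.0806 0.0882] rot [3.1414e+00 8.0000e-04 2.9249e+00] F [ 2.59 -3.87 -1.57] M [-0.696 -0.397 -0.019] op 0.0002 q [ 0.01  0.72  1.28 -0.    1.15 -1.35]
alpha_tool 1.578894416957441 r 0.1879982552947586 off -0.01889741136134064 Ft -3.222834524018024 Fr 3.358593120635271
```

View pics/s9.png

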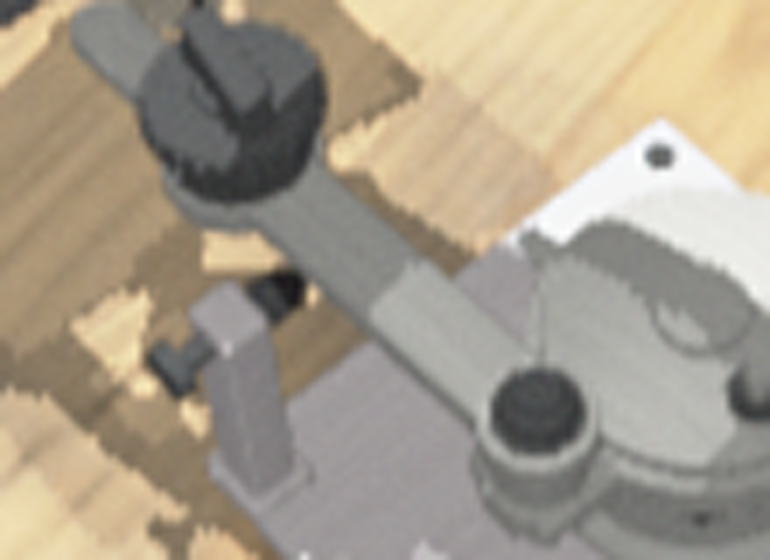

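The pad tip (305,285) nearly touches the bar edge. Smaller steps now, checking the force after each.

Emit:
arm_command(
  motion=[
    [[0,0,-0.003,0,0.003,0,-1],[0,0,-0.006,0,0.006,0,-1],[0,0,-0.009,-0.001,0.009,0,-1],[0,0,-0.012,-0.001,0.012,0,-1],[0,0,-0.012,-0.001,0.012,0,-1]],
  ],
)

```text
time: 18.35
tool_pos: [0.6598, 0.084, 0.0883]
tool_rot: [-3.142, 0.0, 2.944]
contact_force: [0.3, -4.6, 2.8]
opening: 0.0007
```

```bash
python3 st.py
```

```text
t 18.35 pos [0.6598 0.084  0.0883] rot [-3.1416e+00  3.0000e-04  2.9437e+00] F [ 0.34 -4.6   2.82] M [-0.572 -0.161  0.008] op 0.0007 q [ 0.01  0.72  1.27 -0.    1.15 -1.36]
alpha_tool 1.597707220056653 r 0.18771454981531294 off -0.0189167040365655 Ft -4.447625608550402 Fr 1.2408437034072146
```

Emit:
arm_command(
  motion=[
    [[0,0,-0.003,0,0.003,0,-1],[0,0,-0.006,0,0.006,0,-1],[0,0,-0.009,-0.001,0.009,0,-1],[0,0,-0.012,-0.001,0.012,0,-1],[0,0,-0.012,-0.001,0.012,0,-1]],
  ],
)

```text
time: 18.85
tool_pos: [0.6605, 0.0855, 0.0883]
tool_rot: [-3.139, -0.0, 2.962]
contact_force: [-2.6, -10.9, 4.1]
opening: 0.0001
```

```bash
python3 st.py
```

```text
t 18.85 pos [0.6605 0.0855 0.0883] rot [-3.1387e+00 -2.0000e-04  2.9621e+00] F [ -2.64 -10.87   4.12] M [-1.676  0.143  0.073] op 0.0001 q [ 0.02  0.72  1.27 -0.    1.15 -1.37]
alpha_tool 1.6160946921163224 r 0.18776768546140538 off -0.02079182649832385 Ft -11.165282988193209 Fr -0.6602176536844073
```

Force has risen to 11 N, so the bar is on the pad. Ease on slightly and hold.

Emit:
arm_command(
  motion=[
    [[0,0,0,0,0.001,0,-1],[0,0,0,0,0.002,0,-1],[0,0,0,0,0.002,0,-1],[0,0,0,0,0.002,0,-1],[0,0,0,0,0.002,0,-1],[0,0,0,0,0.002,0,-1]],
  ],
)

```text
time: 19.45
tool_pos: [0.6606, 0.0857, 0.0883]
tool_rot: [-3.138, -0.0, 2.962]
contact_force: [-2.2, -11.6, 2.8]
opening: 0.0006
```

```bash
python3 st.py;  python3 - <<'E'
from cell import robot
from h import *
d=robot.read_camera("scene");cv2.imwrite("pics/s10.png",cv2.resize(d["image"][225:305,170:280,::-1],None,fx=7,fy=7,interpolation=cv2.INTER_CUBIC))
E
```

```text
t 19.45 pos [0.6606 0.0857 0.0883] rot [-3.1382e+00 -3.0000e-04  2.9618e+00] F [ -2.17 -11.58   2.79] M [-1.848  0.139  0.06 ] op 0.0006 q [ 0.02  0.72  1.27 -0.    1.15 -1.37]
alpha_tool 1.6157800522917394 r 0.1877732481504696 off -0.02057362128171501 Ft -11.78397782751117 Fr -0.06736673459055188
```

View pics/s10.png

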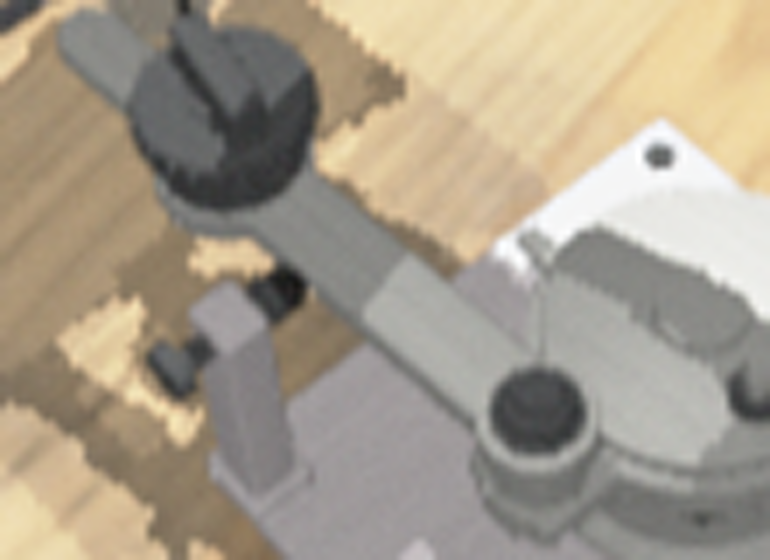

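The pad (305,285) is in contact with the bar edge. A small further push will confirm it is firm (limit at the bar end is about 35 N).

Emit:
arm_command(
  motion=[
    [[0,0,0,0,0.002,0,-1],[0,0,0,0,0.004,0,-1],[0,0,0,0,0.006,0,-1],[0,0,0,0,0.006,0,-1],[0,0,0,0,0.006,0,-1],[0,0,0,0,0.006,0,-1]],
  ],
)

```text
time: 20.1
tool_pos: [0.6607, 0.0862, 0.0883]
tool_rot: [-3.136, -0.001, 2.962]
contact_force: [-2.2, -16.3, 4.9]
opening: 0.0008
```

```bash
python3 st.py
```

```text
t 20.1 pos [0.6607 0.0862 0.0883] rot [-3.1363e+00 -8.0000e-04  2.9616e+00] F [ -2.24 -16.34   4.93] M [-2.504  0.338  0.077] op 0.0008 q [ 0.02  0.72  1.27 -0.01  1.16 -1.37]
alpha_tool 1.6155609167326146 r 0.18777701901448504 off -0.019997531270959285 Ft -16.47497406044709 Fr 0.7241977930953274
```

Firm. Back off slowly along −y, then rise.

Emit:
arm_command(
  motion=[
    [[0,0,0,0,-0.005,0,-1],[0,0,0,0,-0.01,0,-1],[0,0,0,0,-0.02,0,-1],[0,0,0,0,-0.05,0,-1],[0,0,0,0,-0.1,0,-1],[0,0,0,0,-0.12,-0.1,-1],[0,0,0,0,-0.12,-0.25,-1],[0,0,0,0,-0.12,-0.4,-1]],
  ],
)

```text
time: 20.9
tool_pos: [0.6539, 0.0534, 0.2085]
tool_rot: [3.142, -0.003, 2.961]
contact_force: [0.8, 0.0, 0.7]
opening: 0.0
```

Emit:
arm_command(
  motion=[
    [[0,0,0,-0.1,-0.1,-0.1,-1],[0,0,0,-0.1,-0.2,-0.1,-1],[0,0,0,-0.1,-0.3,-0.1,-1],[0,0,0,-0.1,-0.3,-0.1,-1],[0,0,0,-0.1,-0.3,-0.1,-1]],
  ],
)

```text
time: 21.4
tool_pos: [0.6678, -0.0405, 0.2377]
tool_rot: [3.141, -0.001, 2.961]
contact_force: [0.0, 0.5, 0.1]
opening: 0.0001
```

```bash
python3 st.py;  python3 - <<'E'
from cell import robot
from h import *
d=robot.read_camera("scene");np.savez("pics/s11.npz",**d);cv2.imwrite("pics/s11.png",cv2.resize(d["image"][180:310,140:330,::-1],None,fx=4,fy=4,interpolation=cv2.INTER_CUBIC))
d0=load("pics/scene0.npz")
W=pts(d);x,y,z=W[...,0],W[...,1],W[...,2]
pin=np.array([.4795,.1395]);rr=np.hypot(x-pin[0],y-pin[1])
m=(z>.137)&(z<.16)&(abs(rr-.124)<.03);print("rib",m.sum(),np.median(z[m]),W[m].mean(0))
c=W[m].mean(0)[:2]-pin;print("alpha cap",np.arctan2(c[1],c[0])+np.radians(102.9))
m=(z>.095)&(z<.106)&(rr<.2)&(rr>.03)&(x>.49)&(y<.15);l=cv2.fitLine(W[m][:,:2].astype(np.float32),cv2.DIST_HUBER,0,.01,.01).ravel();print("bar",l,np.arctan2(l[1],l[0])+np.radians(102.9))
d=robot.read_camera("side");cv2.imwrite("pics/side11.png",cv2.resize(d["image"][110:310,130:330,::-1],None,fx=3,fy=3,interpolation=cv2.INTER_CUBIC))
E
```

```text
t 21.4 pos [ 0.6678 -0.0405  0.2377] rot [ 3.1409e+00 -1.0000e-03  2.9605e+00] F [0.   0.47 0.13] M [ 0.119 -0.115  0.05 ] op 0.0001 q [-0.18  0.61  1.05  0.    1.48 -1.57]
alpha_tool 1.6145376312931057 r 0.21760867763559805 off -0.14311431490947987 Ft 0.4635531399366517 Fr -0.08229945064252091
rib 122 0.14553431692681995 [0.6005427  0.12202911 0.14481667]
alpha cap 1.652597159565294
bar [ 0.99020404 -0.13962778  0.5712558   0.12850833] 1.6558582819420273
```

View pics/s11.png

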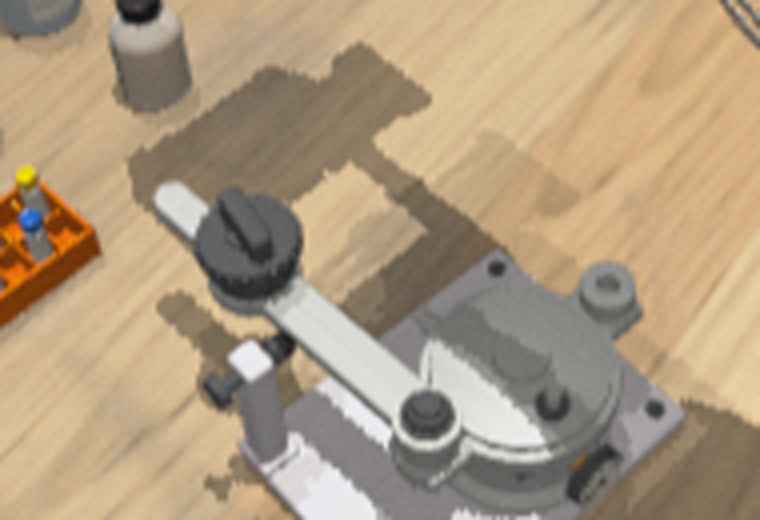

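View pics/side11.png

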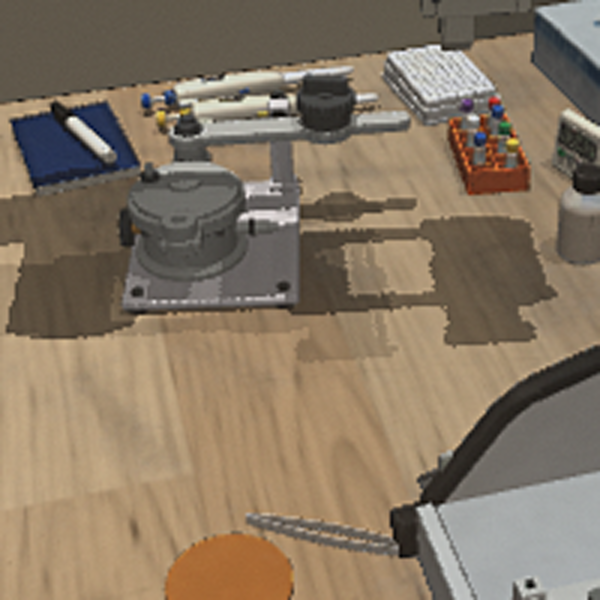

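The bar rests at the pad, which is at (290,343) in the scene crop, and the cap is up. The tweezers, petri dish and bottle look untouched. One check: did the bar spring back after release?

Run:
```python
from h import *
a=cv2.imread("pics/s10.png");b=cv2.resize(load("pics/s11.npz")["image"][225:305,170:280,::-1],None,fx=7,fy=7,interpolation=cv2.INTER_CUBIC)
def m(t,box):
    x0,y0,x1,y1=box;r=cv2.matchTemplate(cv2.Canny(b,60,150),cv2.Canny(t,60,150)[y0:y1,x0:x1],cv2.TM_CCORR_NORMED);_,s,_,p=cv2.minMaxLoc(r);return s,p[0]-x0,p[1]-y0
print("bar+cap",m(a,(120,20,330,220)),"pad/post",m(a,(180,260,310,360)))
cv2.imwrite("pics/cmp.png",np.hstack([a[150:420,100:480],b[150:420,100:480]]))
d0,d1=load("pics/scene0.npz"),load("pics/s11.npz")
for n,(x0,y0,x1,y1) in dict(petri=(335,175,378,210),tweez=(312,165,345,205),bottle=(162,172,192,212)).items():
    g0=d0["image"][y0:y1,x0:x1];r=cv2.matchTemplate(d1["image"][y0-8:y1+8,x0-8:x1+8],g0,cv2.TM_CCOEFF_NORMED);_,s,_,p=cv2.minMaxLoc(r);print(n,round(s,3),p[0]-8,p[1]-8)
```

```text
bar+cap (0.5604484677314758, 4, 322) pad/post (0.2803365886211395, -29, 70)
petri 0.995 0 0
tweez 0.997 0 0
bottle 0.988 0 0
```

View pics/cmp.png

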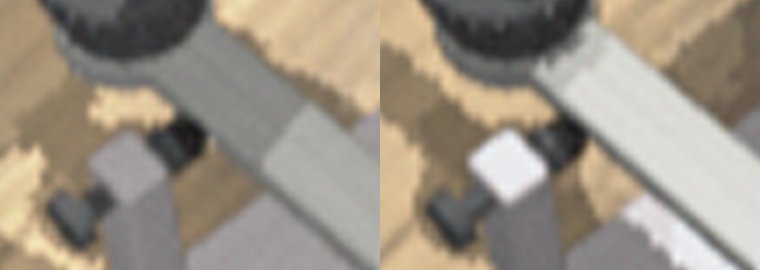

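The side-by-side shows the bar still tight on the pad after release (touching at about (205,130) in the left view and (582,135) in the right). The bystanders shifted by 0 px. The edge-based template match failed because the shadow edges changed, so I went by the picture instead. Now I'll hand in.

```bash
python3 -c "
from cell import robot
print(robot.hand_in())"
```

```text
the job is handed in; nothing more can be done
None
```

The filter holder is ready to open, and I handed the job in at about 21.5 s of the 64 s allowed; no verdict came back.

**What I did**
- **Venting:** I turned the cap to its first stop, where the torque rose to 0.36 N m. I eased off slightly and let it rest there unpressed for about 0.8 s.
- **Release:** I pressed the cap fully down at about 16 N, turned it on to about 1.33 rad and let it spring up.
- **Bar:** I pushed the tail round with closed fingers at 4–5 N, slowing towards the end. It met the pad at about 1.62 rad by the tool and 1.65 by the camera. I pressed it home at about 16 N, under the 35 N limit, then backed the arm clear.

**Last checks**
- **Cap:** the rib top is at 145 mm, which is 8 mm above its locked height.
- **Bar:** the camera picture shows it still against the pad after I let go. My numeric before/after check failed because the shadows changed, so I judged this from the picture.
- **Lid:** it looks seated in the pictures; I did not measure its shift.
- **Bystanders:** the petri dish, tweezers and bottle show no movement in the image (0 px).
- **Arm:** it is clear of everything, with about 0 N on the tool.

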